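Hold an offcut in the sawing board

TASK

Get the large reddish-brown offcut ready to be sawn to length: set it flat on the plywood sawing board with a long side against the wooden fence, a couple of centimetres or more short of the metal stop, then slide it along the fence until you feel its end meet the stop. Finish while still holding it there with one slanting push that presses it firmly both down on the board and against the fence; do not let go. Do not ram it, and leave the other things on the bench where they are.

Things in the scene. Friction and masses are not known exactly. Their poses are not given: they have to be found in the camera images.
- offcut: the workpiece: the largest of three loose wooden offcuts lying on the bare metal part of the bench, reddish-brown, 32 (own x) x 52 (own y, the long side) x 30 mm high, 20 to 45 g, a plain block; it grips the board and fence with much friction (a coefficient of roughly 0.6 to 1.1), so a hard downward push keeps it from reaching the fence or the stop; origin at the centre of its underside
- board: plywood sawing board fixed to the bench, 160 (x) x 280 (y) x 18 mm thick; origin at the centre of its underside on the bench, so its upper face is 18 mm above the origin; x points across the board to the fence, y along the fence towards the stop's end, z up
- fence: straight brown wooden batten fixed on the board along its far side, 30 (x) x 280 (y) x 12 mm high; origin at the centre of its underside, on the board's upper face; same axes as the board. The working face is the one at own x = -15 mm, so the offcut's centre is at x = -31 mm when its long side touches; being low, it leaves the upper 18 mm of the offcut free to hold
- stop: bare aluminium length stop fixed on the board, touching the fence, 45 (x) x 24 (y) x 12 mm high; origin at the centre of its underside, on the board's upper face; same axes as the board. The working face is the one at own y = -12 mm, so the offcut's centre is at y = -38 mm when its end touches; it is screwed somewhere along the fence's +y half and the offcut comes from its -y side
- pine: bystander: pale offcut, 26 x 44 x 22 mm; origin at the centre of its underside
- small: bystander: smallest pale offcut, 24 x 34 x 18 mm; origin at the centre of its underside
- pliers: bystander: pliers with red handles lying at the left of the bench, 56 x 171 x 12 mm; origin at the centre of the underside
- marker: bystander: red and white marker pen lying at the left front, 17 x 135 x 16 mm; origin at the centre of the underside
- cap_red: bystander: red bottle cap at the left, 31 mm across, 12 mm high; origin at the centre of the underside
Things that resemble listed ones, but are neither listed nor needed, are in the scene too. Leave any blue or red look-alike of the offcut alone.

How it is judged:
On the way, in this order (a step that is already met when the one before it is completed fails the run):
1. the offcut lies flat on the board with a long side against the fence (within 2.5 mm), its end at least 10 mm short of the stop (angle between offcut's own z axis and vertical below 0.05 rad and z of offcut in the frame of board below 0.0205 m and angle between the y axis of offcut and the y axis of fence, either way round below 0.06 rad and x of offcut in the frame of fence between -0.0335 and -0.0285 m and y of offcut in the frame of stop between -0.2 and -0.048 m), for 0.1 s.
2. slid along the fence, the offcut's end meets the stop (contact above 1 N) (angle between offcut's own z axis and vertical below 0.05 rad and z of offcut in the frame of board below 0.0205 m and angle between the y axis of offcut and the y axis of fence, either way round below 0.06 rad and x of offcut in the frame of fence between -0.0335 and -0.0285 m and contact force between offcut and stop above 1 N), for 0.05 s.
At the end, for the whole second after the job is handed in: Offcut at rest, touched by the fingers (over 2 N), flat on the board (0.05 rad), parallel to the fence (0.06 rad), its side within 2.5 mm of the fence and its end within 2.5 mm of the stop, pressed with over 3 N on the board and over 3 N on the fence (angle between offcut's own z axis and vertical below 0.05 rad and z of offcut in the frame of board below 0.0205 m and angle between the y axis of offcut and the y axis of fence, either way round below 0.06 rad and x of offcut in the frame of fence between -0.0335 and -0.0285 m and contact force between offcut and board above 3 N and contact force between offcut and fence above 3 N and contact force between offcut and the fingers above 2 N and y of offcut in the frame of stop between -0.0405 and -0.0355 m and linear speed of offcut below 0.01 m/s); the arm keeps its last pose, push and grip.
It fails at once if the offcut is rammed: more than 60 N on the board, the fence or the stop (contact force between offcut and board above 60 N or contact force between offcut and fence above 60 N or contact force between offcut and stop above 60 N).
It fails at once if a bystander (pale offcuts, pliers, marker, red cap) is moved more than 20 mm (distance of any of pine, small, pliers, marker, cap_red from where it was at the start of the episode above 0.02 m).
It also fails if it takes over 58 s, if anything falls off the work surface, if the arm or the gripper's body presses on something with over 40 N, if the wrist force passes 120 N, or if a joint passes its speed limit or range.

ROBOT

A 6-joint arm with a two-finger parallel gripper is mounted at the origin on a cart in front of the work surface, level with it; the furniture and walls round the work are solid. World frame = base frame: x ahead of the robot, y to its left, z up, the work surface at z = 0. Lengths are in m, angles in rad, forces in N, time in s.
With the tool pointing down it reaches from about 0.35 to 0.975 m from the base axis. Payload 17.4 kg.
Tool frame: the origin (TCP) lies at the very end of the fingers, on their centre line; the grasp point (between the pads) lies 19 mm behind it; z points along the fingers, y is the line along which they close (so a half turn about z gives the same grasp; the last joint's range is limited). The gripper opens to 85 mm and grips with 20 to 120 N. Pads are 22 mm wide; open, the fingers measure 114 mm over their backs; the gripper's body (76 mm by 85 mm) begins 54 mm behind the grasp point. The pads swing forward as they close: fully open they stand 13 mm farther back than shut.
Start: joints at [1.072, 0.116, 1.442, -0, 1.584, -0.038], TCP at [0.3, 0.605, 0.231] pointing down, gripper open.
Joint ranges: [-2.83, 2.83], [-0.83, 2.19], [0.07, 2.5], [-1.14, 4.28], [0.01, 3], [-2.97, 2.97]. Speed limits (rad/s): [1.89, 1.89, 2.22, 3.14, 3.14, 3.14].

INTERFACE

Orientations are given as a rotation vector (axis times angle).
In Python, from rig import r gives the robot as it stands.
- The arm moves only by the tool apply_moves, never from a script. Its argument "targets" is a list of rows, each a list of 3 entries, a list of its own where there are three numbers: the finger opening in mm, from 0 to 85.4, then the shift along the tool's x, y, z in mm, then the turn, a rotation vector about the tool's x, y, z in rad. A call has 1 to 5 rows; each row shifts and turns the commanded pose from where the row before left it, along the tool's axes as they then stand; what a row does not reach is not made up. A row lasts 1/12 s, in which the tool goes at most 41.7 mm and 7.16 degrees, less where a joint would pass 70% of its speed; a pose out of reach is approached as far as the arm can. A call is refused whole if a number of a shift passes 41.7 or a number of a turn 0.125, either way. A call with a gripper value outside its range is refused whole. The fingers move at their own pace and stop on an object; "force" is the grip in N (left out, the last holds). Time passes only in rows, so rows that do not move let the fingers close. It gives the time, the measured TCP pose, the force, the opening and the grip force at its end, in the units of the state.
- r.state(): the state, without advancing time (a new reading comes with each control period).
- r.capture(name): name is "side" or "top"; returns a dict with "frame" (480x640x3 uint8, red, green, blue), "fov_y" (degrees; the focal length in pixels is half the picture's height over the tangent of half this angle, whatever the lens; pixels are square), "cx", "cy" (the principal point, pixels), "distortion" ([k1, k2, p1, p2, k3] as OpenCV has them; the pictures are not rectified), "origin" and "rotation" of the camera in the world. Camera axes: x right, y up, looking along -z (the intrinsics and any distortion apply to the point x, -y, -z); pixel columns grow to the right and rows downward; lengths in m; the calibration is good to about 2 mm. A picture is of the moment at which its call begins. There is no depth.
- r.job_done(): hands the job in; it is judged then, once.
Trained networks look in the newest picture that a camera, given by its name, has taken for a name from the list of things; names that differ only in an ending like _2 or _b are one class to them, and where a whole thing is asked for, a point or a joint stands for the part that bears it (a point fixed in the world has none). Each returns a list of dicts, best first, with "conf" (0 to 1); they miss things now and then, are a little off and sometimes report something else, mostly with a low value. They report only what shows in the picture. A call takes as long as a camera call. They do not tell look-alikes from the thing itself.
- r.trace(camera, name): "mask" (480x640 bool, what is visible of it) and "point" ([row, column] in pixels, amid what is visible of it).
The state is a dict: "clock": time; "q": joint angles; "dq": joint speeds; "joint_efforts": joint torques, N m; "tool_pos": TCP position; "tool_rot": TCP orientation; "ft_force": force on the tool from outside, world axes, zero at the start; "torque": the same for the moment, N m; "gripper_width": finger opening in m; "grasp_force": force on a finger pad.
Only numpy, scipy, OpenCV 4.12 (cv2) and the standard library are available. Lean on these libraries where they do the work, as an engineer would, in place of code of your own. Each camera call takes 0.05 s, during which the arm holds its last target. There are 200 camera calls.

## Working session

There is one attempt and no reset: what is moved stays moved. The work goes in short steps, Python scripts to look and compute and a tool call to move; the robot and the scene stay as the last step left them, time stands still between calls to the robot, and variables do not carry over. Pictures are saved under pics/ and viewed, at most 10 in all, crops included, and the job is handed in when it is done.

Besides the shell and the picture viewer there is one more tool, called after "Request:" as name(argument=value, ...) on one line, values as JSON. apply_moves: Moves the arm, as the interface text tells. Its arguments: {"type":"object","properties":{"targets":{"type":"array","items":{"type":"array"}},"force":{"type":"number"}},"required":["targets"]}

```bash
mkdir -p pics; ls
python3 - <<'E'
from rig import r
import cv2,pickle
d={}
for c in("top","side"):
    k=r.capture(c); 
    cv2.imwrite(f"pics/{c}0.png",k["frame"][:,:,::-1])
    print(c,{a:b for a,b in k.items() if a!="frame"})
    for n in("offcut","board","fence","stop","pine","small"):
        t=r.trace(c,n); print(n,[(round(x["conf"],2),x["point"],int(x["mask"].sum())) for x in t])
        d[c,n]=t
    d[c]=k
pickle.dump(d,open("d0.pkl","wb"))
print(r.state())
E
```

```text
pics
top {'fov_y': 48.51968302611998, 'cx': 319.6385242456816, 'cy': 232.07982251688676, 'distortion': array([-0.13907669,  0.        ,  0.        ,  0.        ,  0.        ]), 'origin': array([ 0.28508562, -0.01946202,  1.13185137]), 'rotation': array([ 0.1550108 , -0.1336753 , -1.57446147])}
offcut [(0.86, [295.3, 482.7], 460), (0.83, [268.2, 400.0], 448), (0.74, [261.4, 438.7], 445)]
board [(0.77, [226.2, 301.6], 7434)]
fence [(0.93, [191.4, 300.5], 1883)]
stop []
pine [(0.62, [208.2, 439.4], 308)]
small [(0.44, [242.4, 481.6], 211)]
side {'fov_y': 57.745283885627074, 'cx': 324.3222875351438, 'cy': 243.41145207602716, 'distortion': array([0.01258917, 0.        , 0.        , 0.        , 0.        ]), 'origin': array([ 0.21270818, -0.87197156,  0.6158722 ]), 'rotation': array([ 0.98292833, -0.15295093, -0.26166337])}
offcut [(0.89, [296.5, 314.9], 507), (0.88, [365.6, 320.0], 633), (0.77, [319.4, 337.9], 530)]
board []
fence [(0.87, [236.3, 359.8], 747)]
stop [(0.43, [218.2, 340.5], 163)]
pine [(0.93, [313.7, 390.1], 395)]
small [(0.62, [350.0, 374.6], 317)]
{'clock': 0.7, 'q': array([ 1.07219712e+00,  1.16009936e-01,  1.44159224e+00, -1.49368637e-07,
        1.58401391e+00, -3.78214262e-02]), 'dq': array([ 6.90707192e-04, -5.28082077e-04,  7.83371380e-06, -4.28284352e-04,
       -8.73513843e-04,  4.57135963e-04]), 'joint_efforts': array([-3.05233159e-03, -7.31597900e+01, -6.32545424e+01, -2.56391831e-04,
        6.45997588e-04, -4.53301141e-05]), 'tool_pos': array([0.30015882, 0.60459637, 0.23130126]), 'tool_rot': array([-7.17400640e-01, -3.05857853e+00,  3.55604174e-05]), 'ft_force': array([-0.04627989,  0.84690537,  0.60027442]), 'torque': array([ 0.00218658,  0.03275313, -0.04934053]), 'grasp_force': 0.0, 'gripper_width': 0.0854364347818515}
```

View pics/top0.png

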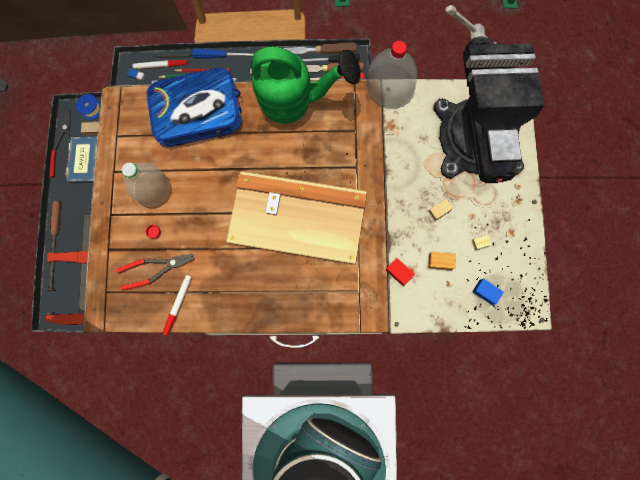

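Run:
```python
import cv2,numpy as np
a=cv2.imread("pics/top0.png")[180:330,370:530];b=cv2.imread("pics/side0.png")[190:400,240:440]
a=cv2.resize(a,(400,375),interpolation=2);b=cv2.resize(b,(400,420),interpolation=2)
m=np.zeros((420,800,3),np.uint8);m[:375,:400]=a;m[:,400:]=b
cv2.imwrite("pics/crop0.png",m)
```

```text
(no output)
```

View pics/crop0.png

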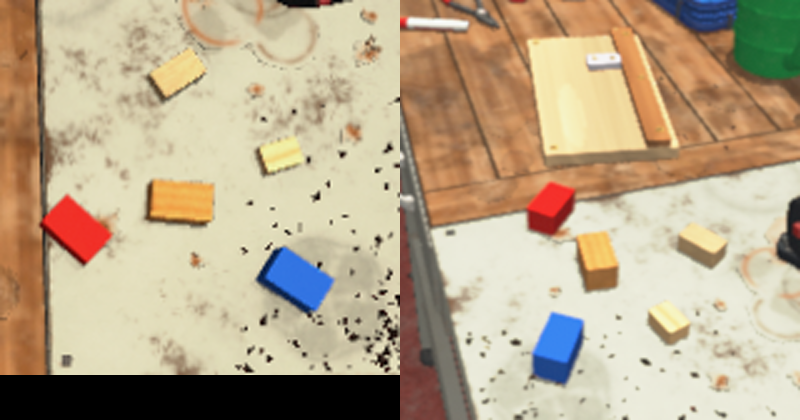

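The three offcut-like blocks in the top view are red at (400,272), orange-brown with wood grain at (443,261), and vivid blue at (489,292). The crop confirms that the wood-grained one at (443,261) is the reddish-brown offcut, and the painted red and blue ones are look-alikes. The fence is at about (300,190) and the white stop at (272,203).

```bash
cat > h.py <<'E'
import numpy as np,cv2
from scipy.optimize import least_squares
from scipy.spatial.transform import Rotation as R
def proj(k,P):
    p=(np.asarray(P)-k["origin"])@R.from_rotvec(k["rotation"]).as_matrix()*[1,-1,-1]
    f=240/np.tan(np.radians(k["fov_y"]/2)); K=np.array([[f,0,k["cx"]],[0,f,k["cy"]],[0,0,1]])
    return cv2.projectPoints(p,np.zeros(3),np.zeros(3),K,k["distortion"])[0][:,0]
def box(x,y,a,s,z):
    c=np.array([[i,j,h] for i in(-.5,.5) for j in(-.5,.5) for h in(0,1)])*s
    return c@R.from_euler("z",a).as_matrix().T+[x,y,z]
def feat(m,b=0):
    A=m["m00"]; L=np.array([m["mu20"],m["mu11"],m["mu02"]])/A
    s=np.sqrt(L[0]+L[2]); return np.r_[m["m10"]/A,m["m01"]/A,L/s]
def fhull(k,P):
    return feat(cv2.moments(cv2.convexHull(proj(k,P).astype(np.float32))))
def fmask(m): return feat(cv2.moments(m.astype(np.uint8),True))
def fit(obs,s,z,x0):  # obs: list of (camera, mask)
    t=[fmask(m) for _,m in obs]
    f=lambda v:np.concatenate([fhull(k,box(*v,s,z))-q for (k,_),q in zip(obs,t)])
    o=least_squares(f,x0,x_scale=[.01,.01,.1],diff_step=1e-4); return o.x,o.fun.reshape(len(obs),-1)
E
python3 - <<'E'
import pickle,numpy as np
from h import *
d=pickle.load(open("d0.pkl","rb"));np.set_printoptions(precision=4,suppress=True)
T,S=d["top"],d["side"]
pick=lambda c,n,p:min(d[c,n],key=lambda t:np.hypot(*(np.array(t["point"])-p)))["mask"]
ot,os_=pick("top","offcut",(261,439)),pick("side","offcut",(319,338))
s=[.032,.052,.03]
for o in([(T,ot),(S,os_)],[(T,ot)],[(S,os_)]): print("offcut",*fit(o,s,0,[.35,-.3,0]))
ft,fs=d["top","fence"][0]["mask"],d["side","fence"][0]["mask"]
fl=[.03,.28,.012]
for o in([(T,ft),(S,fs)],[(T,ft)],[(S,fs)]): print("fence",*fit(o,fl,.018,[.5,0,0]))
v=fit([(T,ft),(S,fs)],fl,.018,[.5,0,0])[0]
# stop: bright, unsaturated
for k,(r0,r1,c0,c1) in((T,(185,225,255,290)),(S,(205,232,320,362))):
    h=cv2.cvtColor(k["frame"],cv2.COLOR_RGB2HSV); m=np.zeros((480,640),bool)
    m[r0:r1,c0:c1]=((h[...,1]<50)&(h[...,2]>120))[r0:r1,c0:c1]; print("stop px",m.sum(),fmask(m)[:2])
    q=fmask(m)[:2]
    def f(u):
        c=np.cos(v[2]);n=np.sin(v[2]);x=v[0]+c*u[0]-n*u[1];y=v[1]+n*u[0]+c*u[1]
        return fhull(k,box(x,y,v[2],[.045,.024,.012],.018))[:2]-q
    print("stop in fence frame",least_squares(f,[-.0375,.07],diff_step=1e-3).x)
E
```

```text
offcut [ 0.4295 -0.2635 -0.0779] [[ 0.7814  0.1078  0.0237 -0.0979  0.0748]
 [-0.0728 -1.0591 -0.0252  0.0158  0.1475]]
offcut [ 0.4297 -0.2618  0.    ] [[-0.0008 -0.      0.0786 -0.4055  0.0141]]
offcut [ 0.4286 -0.2664  0.    ] [[-0.0056 -0.0002  0.3437  0.2549 -0.1076]]
fence [ 0.5819  0.0321 -0.1787] [[ 0.7219 -0.4277  0.0049  0.0633  0.0408]
 [-0.7269 -1.1927  0.1509  0.1395 -0.0136]]
fence [ 0.581   0.0336 -0.1769] [[-0.0002 -0.0004  0.0285  0.0032  0.0206]]
fence [ 0.5818  0.0263 -0.1851] [[-0.0002 -0.0219  0.0572  0.033   0.1797]]
stop px 214 [272.7009 203.1215]
stop in fence frame [-0.0376  0.0571]
stop px 128 [341.1094 220.1094]
stop in fence frame [-0.0376  0.0537]
```

```bash
cat > go.py <<'E'
import sys
from h import *
from rig import r
def rel(x,y,z,a):
    """tool-axis shift (mm) and z turn to bring TCP to x,y,z with tool y along world angle a (mod pi)"""
    s=r.state(); M=R.from_rotvec(s["tool_rot"]).as_matrix()
    d=M.T@(np.array([x,y,z])-s["tool_pos"])*1000
    cur=np.arctan2(M[1,1],M[0,1]); t=-((a-cur+np.pi/2)%np.pi-np.pi/2)
    # residual tilt
    print("t",s["clock"],"pos",s["tool_pos"].round(4),"F",s["ft_force"].round(2),"w",round(s["gripper_width"],4),"g",round(s["grasp_force"],1))
    print("shift",d.round(1),"turn z",round(t,4),"tool z",M[:,2].round(4),"tool y",M[:,1].round(3),"q6",s["q"][5].round(2))
rel(*map(float,sys.argv[1:5]))
E
python3 go.py .4295 -.2635 .15 -.078
```

```text
t 0.7 pos [0.3002 0.6046 0.2313] F [-0.05  0.85  0.6 ] w 0.0854 g 0.0
shift [-501.8 -720.    81.3] turn z 1.188 tool z [-0. -0. -1.] tool y [ 0.445  0.896 -0.   ] q6 -0.04
```

Request:
apply_moves(targets=[[85,[-21.8,-31.3,0],[0,0,0]],[85,[-21.8,-31.3,0],[0,0,0]],[85,[-21.8,-31.3,0],[0,0,0]],[85,[-21.8,-31.3,0],[0,0,0]],[85,[-21.8,-31.3,0],[0,0,0]]], force=40)

```text
clock: 1.12
tool_pos: [0.328, 0.4143, 0.2312]
tool_rot: [0.717, 3.059, 0.0]
ft_force: [1.5, -0.4, 1.2]
gripper_width: 0.0853
grasp_force: 0.0
```

Request:
apply_moves(targets=[[85,[-21.8,-31.3,0],[0,0,0]],[85,[-21.8,-31.3,0],[0,0,0]],[85,[-21.8,-31.3,0],[0,0,0]],[85,[-21.8,-31.3,0],[0,0,0]],[85,[-21.8,-31.3,0],[0,0,0]]])

```text
clock: 1.53
tool_pos: [0.3559, 0.2257, 0.2315]
tool_rot: [0.716, 3.058, 0.001]
ft_force: [1.3, 0.3, -0.4]
gripper_width: 0.0854
grasp_force: 0.0
```

Request:
apply_moves(targets=[[85,[-21.8,-31.3,0],[0,0,0]],[85,[-21.8,-31.3,0],[0,0,0]],[85,[-21.8,-31.3,0],[0,0,0]],[85,[-21.8,-31.3,0],[0,0,0]],[85,[-21.8,-31.3,0],[0,0,0]]])

```text
clock: 1.95
tool_pos: [0.384, 0.0369, 0.2317]
tool_rot: [0.717, 3.058, 0.001]
ft_force: [1.4, 0.7, 0.1]
gripper_width: 0.0851
grasp_force: 0.0
```

Request:
apply_moves(targets=[[85,[-21.8,-31.3,0],[0,0,0]],[85,[-21.8,-31.3,0],[0,0,0]],[85,[-21.8,-31.3,0],[0,0,0]],[85,[-21.8,-31.3,0],[0,0,0]],[85,[-21.8,-31.3,0],[0,0,0]]])

```text
clock: 2.37
tool_pos: [0.412, -0.1521, 0.2317]
tool_rot: [0.718, 3.057, -0.0]
ft_force: [0.5, 0.6, 0.2]
gripper_width: 0.0849
grasp_force: 0.0
```

Request:
apply_moves(targets=[[85,[0,0,0],[0,0,0.1188]],[85,[0,0,0],[0,0,0.1188]],[85,[0,0,0],[0,0,0.1188]],[85,[0,0,0],[0,0,0.1188]],[85,[0,0,0],[0,0,0.1188]]])

```text
clock: 2.78
tool_pos: [0.4122, -0.1501, 0.2314]
tool_rot: [1.59, 2.71, -0.0]
ft_force: [0.6, -0.6, 1.4]
gripper_width: 0.085
grasp_force: 0.0
```

Request:
apply_moves(targets=[[85,[0,0,0],[0,0,0.1188]],[85,[0,0,0],[0,0,0.1188]],[85,[0,0,0],[0,0,0.1188]],[85,[0,0,0],[0,0,0.1188]],[85,[0,0,0],[0,0,0.1188]]])

```text
clock: 3.2
tool_pos: [0.4123, -0.15, 0.2314]
tool_rot: [2.312, 2.126, 0.0]
ft_force: [0.4, 1.6, -0.1]
gripper_width: 0.0851
grasp_force: 0.0
```

```bash
python3 go.py .4295 -.2635 .06 -.078
```

```text
t 3.2 pos [ 0.4123 -0.15    0.2314] F [ 0.35  1.57 -0.06] w 0.0851 g 0.0
shift [-111.7   26.6  171.4] turn z -0.0059 tool z [ 3.e-04 -1.e-04 -1.e+00] tool y [ 0.996 -0.084  0.   ] q6 -0.32
```

Request:
apply_moves(targets=[[85,[-28,6.6,20],[0,0,-0.006]],[85,[-28,6.6,20],[0,0,0]],[85,[-28,6.6,20],[0,0,0]],[85,[-27.7,6.6,30],[0,0,0]],[85,[0,0,30],[0,0,0]]])

```text
clock: 3.62
tool_pos: [0.4308, -0.2669, 0.1106]
tool_rot: [2.301, 2.136, -0.001]
ft_force: [1.6, 0.1, -0.8]
gripper_width: 0.0849
grasp_force: 0.0
```

Request:
apply_moves(targets=[[85,[0,0,30],[0,0,0]],[85,[0,0,15],[0,0,0]],[85,[0,0,0],[0,0,0]]])

```text
clock: 3.87
tool_pos: [0.4289, -0.2625, 0.0626]
tool_rot: [-2.297, -2.136, 0.002]
ft_force: [-0.1, 0.6, -1.6]
gripper_width: 0.085
grasp_force: 0.0
```

```bash
python3 go.py .4295 -.2635 .0135 -.078
python3 - <<'E'
from rig import r
import cv2,numpy as np
a=r.capture("top")["frame"][200:320,380:520,::-1];b=r.capture("side")["frame"][250:390,260:420,::-1]
cv2.imwrite("pics/g1.png",np.hstack([cv2.resize(a,(400,400)),cv2.resize(b,(400,400))]))
E
```

```text
t 3.8667 pos [ 0.4289 -0.2625  0.0626] F [-0.1   0.58 -1.61] w 0.085 g 0.0
shift [-1.1  0.9 49.1] turn z 0.0056 tool z [-0.0045  0.0031 -1.    ] tool y [ 0.997 -0.072 -0.005] q6 -0.53
```

View pics/g1.png

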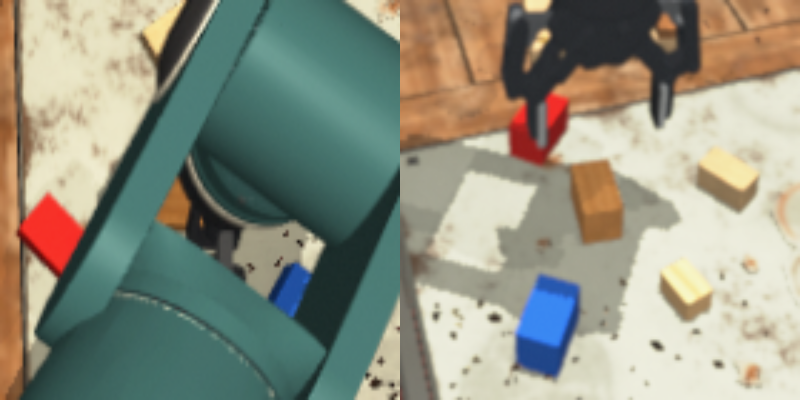

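The side crop shows the fingers at about (540,125) and (660,110). They straddle the brown offcut at (597,200), and the red and blue blocks are clear of them.

Request:
apply_moves(targets=[[85,[0,0,20],[0,0,0]],[85,[0,0,20],[0,0,0]],[85,[0,0,9],[0,0,0]],[85,[0,0,0],[0,0,0]],[85,[0,0,0],[0,0,0]]])

```text
clock: 4.38
tool_pos: [0.4309, -0.2635, 0.0186]
tool_rot: [2.299, 2.14, 0.0]
ft_force: [-0.3, -0.3, -0.2]
gripper_width: 0.085
grasp_force: 0.0
```

Request:
apply_moves(targets=[[45,[0,0,0],[0,0,0]],[36,[0,0,0],[0,0,0]],[26,[0,0,0],[0,0,0]],[26,[0,0,0],[0,0,0]],[26,[0,0,0],[0,0,0]]], force=40)

```text
clock: 4.8
tool_pos: [0.4308, -0.2635, 0.018]
tool_rot: [2.299, 2.139, 0.0]
ft_force: [0.1, -0.7, -0.1]
gripper_width: 0.0311
grasp_force: 39.7
```

Request:
apply_moves(targets=[[20,[0,0,0],[0,0,0]],[20,[0,0,0],[0,0,0]],[20,[0,0,0],[0,0,0]],[20,[0,0,0],[0,0,0]],[20,[0,0,0],[0,0,0]]])

```text
clock: 5.22
tool_pos: [0.4307, -0.2635, 0.018]
tool_rot: [2.299, 2.139, 0.0]
ft_force: [-1.4, 0.7, 6.5]
gripper_width: 0.0309
grasp_force: 40.4
```

```bash
python3 go.py .4295 -.2635 .0135 -.078
```

```text
t 5.2167 pos [ 0.4307 -0.2635  0.018 ] F [-1.42  0.69  6.51] w 0.0309 g 40.4
shift [-0.1 -1.2  4.5] turn z 0.006 tool z [ 7.e-04 -5.e-04 -1.e+00] tool y [ 0.997 -0.072  0.001] q6 -0.53
```

Request:
apply_moves(targets=[[60,[0,0,0],[0,0,0]],[60,[0,0,0],[0,0,0]],[60,[0,-1,4.5],[0,0,0]],[60,[0,0,0],[0,0,0]],[60,[0,0,0],[0,0,0]]])

```text
clock: 5.63
tool_pos: [0.4292, -0.2631, 0.0123]
tool_rot: [-2.299, -2.139, 0.0]
ft_force: [0.0, -1.1, -0.1]
gripper_width: 0.0601
grasp_force: 0.0
```

Request:
apply_moves(targets=[[20,[0,0,0],[0,0,0]],[20,[0,0,0],[0,0,0]],[20,[0,0,0],[0,0,0]],[20,[0,0,0],[0,0,0]],[20,[0,0,0],[0,0,0]]])

```text
clock: 6.05
tool_pos: [0.4296, -0.2634, 0.013]
tool_rot: [2.3, 2.14, 0.0]
ft_force: [0.7, 0.4, 3.1]
gripper_width: 0.0314
grasp_force: 40.6
```

Request:
apply_moves(targets=[[20,[0,0,0],[0,0,0]],[20,[0,0,-5],[0,0,0]],[20,[0,0,-20],[0,0,0]],[20,[0,0,-25],[0,0,0]],[20,[0,0,-25],[0,0,0]]])

```text
clock: 6.47
tool_pos: [0.429, -0.2629, 0.0885]
tool_rot: [-2.299, -2.139, 0.0]
ft_force: [0.5, -0.3, -0.3]
gripper_width: 0.0312
grasp_force: 40.3
```

```bash
cat > ff.py <<'E'
import numpy as np
F=np.array([.5815,.032]);A=-.178
ex=np.array([np.cos(A),np.sin(A)]);ey=np.array([-np.sin(A),np.cos(A)])
w=lambda x,y:F+x*ex+y*ey
E
python3 - <<'E'
from ff import *;print(w(-.045,-.02))
E
python3 go.py .534 .0203 .075 -.178
python3 - <<'E'
from rig import r
import cv2
b=r.capture("side")["frame"][230:380,260:420,::-1]
cv2.imwrite("pics/g2.png",cv2.resize(b,(480,450)))
E
```

```text
[0.53366978 0.02028377]
t 6.4667 pos [ 0.429  -0.2629  0.0885] F [ 0.46 -0.27 -0.34] w 0.0312 g 40.3
shift [290.   84.4  13.6] turn z 0.106 tool z [-1.2e-03  8.0e-04 -1.0e+00] tool y [ 0.997 -0.072 -0.001] q6 -0.53
```

View pics/g2.png

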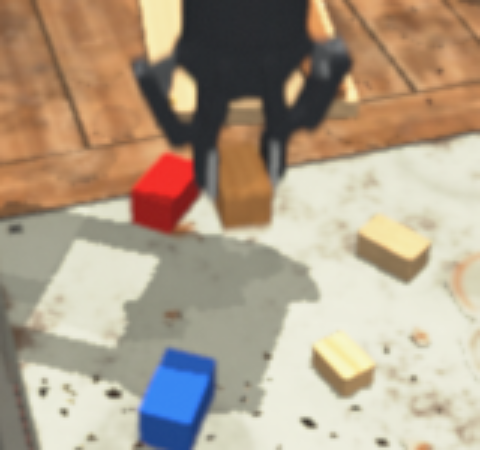

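The offcut hangs level between the fingers at (245,185), and the other blocks have not moved.

Request:
apply_moves(targets=[[20,[36.2,10.5,0],[0,0,0]],[20,[36.2,10.5,0],[0,0,0]],[20,[36.2,10.5,0],[0,0,0]],[20,[36.2,10.5,0],[0,0,0]],[20,[36.2,10.5,0],[0,0,0]]])

```text
clock: 6.93
tool_pos: [0.495, -0.0848, 0.0881]
tool_rot: [2.3, 2.139, 0.0]
ft_force: [0.8, -1.4, 0.4]
gripper_width: 0.031
grasp_force: 40.3
```

Request:
apply_moves(targets=[[20,[36.2,10.5,0],[0,0,0]],[20,[36.2,10.5,0],[0,0,0]],[20,[36.2,10.5,0],[0,0,0]],[20,[0,0,10],[0,0,0.106]],[20,[0,0,10],[0,0,0]]])

```text
clock: 7.35
tool_pos: [0.5345, 0.0213, 0.0677]
tool_rot: [2.412, 2.012, 0.001]
ft_force: [0.6, 0.8, 0.2]
gripper_width: 0.0309
grasp_force: 40.3
```

Request:
apply_moves(targets=[[20,[0,0,10],[0,0,0]],[20,[0,0,10],[0,0,0]],[20,[0,0,0],[0,0,0]],[20,[0,0,0],[0,0,0]]])

```text
clock: 7.68
tool_pos: [0.5335, 0.0187, 0.0471]
tool_rot: [-2.41, -2.015, 0.002]
ft_force: [-0.3, 0.5, -0.1]
gripper_width: 0.0313
grasp_force: 40.3
```

```bash
python3 go.py .534 .0203 .0335 -.178
python3 - <<'E'
from rig import r
from h import *
from ff import *
import cv2,pickle
np.set_printoptions(precision=4,suppress=True)
S=r.capture("side")
for c in ("fence","stop"):
    for t in r.trace("side",c): print(c,t["conf"],t["point"])
b=S["frame"][190:290,280:420,::-1]
cv2.imwrite("pics/g3.png",cv2.resize(b,(700,500),interpolation=2))
E
```

```text
t 7.6833 pos [0.5335 0.0187 0.0471] F [-0.34  0.5  -0.13] w 0.0313 g 40.3
shift [ 1.7  0.2 13.6] turn z -0.0001 tool z [-0.0013 -0.     -1.    ] tool y [ 0.984 -0.177 -0.001] q6 0.17
fence 0.96 [243.4, 361.3]
stop 0.75 [312.1, 391.6]
stop 0.68 [242.5, 359.1]
```

View pics/g3.png

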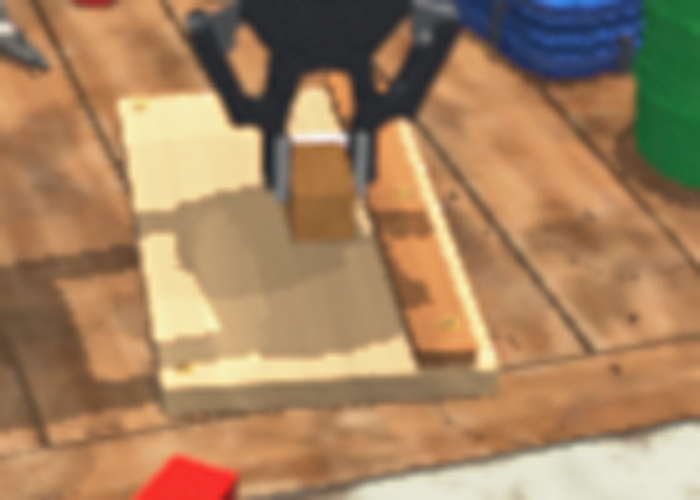

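The offcut at (322,190) hangs over the board, beside and parallel to the fence, with the stop hidden behind it. I'll lower it until I feel the board.

Request:
apply_moves(targets=[[20,[0,0,7],[0,0,0]],[20,[0,0,6],[0,0,0]],[20,[0,0,0],[0,0,0]],[20,[0,0,0],[0,0,0]]])

```text
clock: 8.17
tool_pos: [0.5337, 0.0196, 0.0342]
tool_rot: [-2.409, -2.015, 0.001]
ft_force: [0.8, -0.3, -0.6]
gripper_width: 0.0315
grasp_force: 40.3
```

Request:
apply_moves(targets=[[20,[0,0,1],[0,0,0]],[20,[0,0,0],[0,0,0]],[20,[0,0,0],[0,0,0]]])

```text
clock: 8.42
tool_pos: [0.5341, 0.0196, 0.0339]
tool_rot: [2.41, 2.015, 0.0]
ft_force: [-0.8, -0.6, -0.1]
gripper_width: 0.031
grasp_force: 40.3
```

Request:
apply_moves(targets=[[20,[0,0,1],[0,0,0]],[20,[0,0,0],[0,0,0]],[20,[0,0,0],[0,0,0]]])

```text
clock: 8.67
tool_pos: [0.5341, 0.0196, 0.0328]
tool_rot: [2.41, 2.015, 0.0]
ft_force: [0.3, -0.4, -1.3]
gripper_width: 0.031
grasp_force: 40.3
```

Request:
apply_moves(targets=[[20,[0,0,1],[0,0,0]],[20,[0,0,0],[0,0,0]],[20,[0,0,0],[0,0,0]]])

```text
clock: 8.92
tool_pos: [0.534, 0.0196, 0.0317]
tool_rot: [-2.41, -2.015, 0.0]
ft_force: [-0.1, -0.4, -0.2]
gripper_width: 0.0314
grasp_force: 40.3
```

Request:
apply_moves(targets=[[20,[0,0,0.5],[0,0,0]],[20,[0,0,0],[0,0,0]],[20,[0,0,0],[0,0,0]]])

```text
clock: 9.17
tool_pos: [0.534, 0.0196, 0.0313]
tool_rot: [-2.41, -2.015, 0.0]
ft_force: [0.3, -0.6, -1.0]
gripper_width: 0.031
grasp_force: 40.3
```

Request:
apply_moves(targets=[[20,[0,0,0.5],[0,0,0]],[20,[0,0,0],[0,0,0]],[20,[0,0,0],[0,0,0]]])

```text
clock: 9.42
tool_pos: [0.5342, 0.0196, 0.031]
tool_rot: [2.41, 2.015, 0.0]
ft_force: [-1.7, 0.7, 3.7]
gripper_width: 0.0311
grasp_force: 40.7
```

Request:
apply_moves(targets=[[20,[0,3,-0.2],[0,0,0]],[20,[0,3,0],[0,0,0]],[20,[0,3,0],[0,0,0]],[20,[0,0,0],[0,0,0]],[20,[0,0,0],[0,0,0]]])

```text
clock: 9.83
tool_pos: [0.5433, 0.0179, 0.031]
tool_rot: [2.41, 2.015, 0.001]
ft_force: [0.8, 0.3, 1.4]
gripper_width: 0.0312
grasp_force: 40.6
```

Request:
apply_moves(targets=[[20,[0,1,0],[0,0,0]],[20,[0,0,0],[0,0,0]],[20,[0,0,0],[0,0,0]]])

```text
clock: 10.08
tool_pos: [0.5439, 0.0178, 0.031]
tool_rot: [2.41, 2.015, 0.0]
ft_force: [-0.5, -0.9, 3.1]
gripper_width: 0.0312
grasp_force: 40.7
```

Request:
apply_moves(targets=[[20,[0,1,0],[0,0,0]],[20,[0,0,0],[0,0,0]],[20,[0,0,0],[0,0,0]]])

```text
clock: 10.33
tool_pos: [0.5449, 0.0176, 0.031]
tool_rot: [-2.41, -2.015, -0.0]
ft_force: [-2.4, -0.1, 4.1]
gripper_width: 0.0312
grasp_force: 40.8
```

Request:
apply_moves(targets=[[20,[0,1,0],[0,0,0]],[20,[0,0,0],[0,0,0]],[20,[0,0,0],[0,0,0]]])

```text
clock: 10.58
tool_pos: [0.5459, 0.0174, 0.031]
tool_rot: [2.41, 2.015, 0.0]
ft_force: [-1.6, 0.0, 3.9]
gripper_width: 0.0308
grasp_force: 40.8
```

Request:
apply_moves(targets=[[20,[0,0.8,0],[0,0,0]],[20,[0,0,0],[0,0,0]],[20,[0,0,0],[0,0,0]]])

```text
clock: 10.83
tool_pos: [0.5467, 0.0173, 0.031]
tool_rot: [2.41, 2.015, 0.0]
ft_force: [-1.7, 0.5, 4.9]
gripper_width: 0.0309
grasp_force: 40.8
```

Request:
apply_moves(targets=[[20,[0,0.8,0],[0,0,0]],[20,[0,0,0],[0,0,0]],[20,[0,0,0],[0,0,0]]])

```text
clock: 11.08
tool_pos: [0.5475, 0.0171, 0.031]
tool_rot: [2.41, 2.015, 0.0]
ft_force: [-2.0, 0.3, 4.9]
gripper_width: 0.0309
grasp_force: 40.9
```

Request:
apply_moves(targets=[[20,[0,0.8,0],[0,0,0]],[20,[0,0,0],[0,0,0]],[20,[0,0,0],[0,0,0]]])

```text
clock: 11.33
tool_pos: [0.548, 0.0171, 0.031]
tool_rot: [-2.41, -2.015, 0.001]
ft_force: [-5.2, 1.3, 7.1]
gripper_width: 0.0309
grasp_force: 41.2
```

Request:
apply_moves(targets=[[20,[0,0.5,-0.1],[0,0,0]],[20,[0,0,0],[0,0,0]],[20,[0,0,0],[0,0,0]]])

```text
clock: 11.58
tool_pos: [0.548, 0.0171, 0.031]
tool_rot: [-2.409, -2.015, 0.002]
ft_force: [-10.7, 1.4, 9.0]
gripper_width: 0.0311
grasp_force: 41.5
```

```bash
python3 go.py .548 .017 .031 -.178
python3 - <<'E'
from rig import r
import cv2
b=r.capture("side")["frame"][190:290,280:420,::-1]
cv2.imwrite("pics/g4.png",cv2.resize(b,(700,500),interpolation=2))
E
```

```text
t 11.5833 pos [0.548  0.0171 0.031 ] F [-10.72   1.41   9.  ] w 0.0311 g 41.5
shift [-0.1  0.   0. ] turn z 0.0002 tool z [-1.9e-03  2.0e-04 -1.0e+00] tool y [ 0.984 -0.177 -0.002] q6 0.16
```

View pics/g4.png

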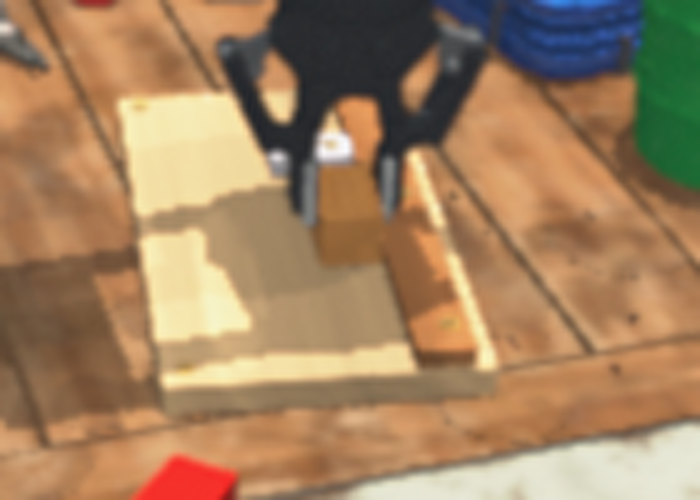

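The offcut at (350,215) sits flat in the corner of board and fence. The sideways force is 10.7 N with no further travel, so fence contact is confirmed, and the white stop at (335,148) is still well ahead. I'll ease the push a little and slide along the fence.

Request:
apply_moves(targets=[[20,[0,-0.4,-0.2],[0,0,0]],[20,[2,0,0],[0,0,0]],[20,[2,0,0],[0,0,0]],[20,[2,0,0],[0,0,0]],[20,[0,0,0],[0,0,0]]])

```text
clock: 12.05
tool_pos: [0.549, 0.0227, 0.0311]
tool_rot: [-2.41, -2.015, 0.002]
ft_force: [-7.1, -2.4, 5.6]
gripper_width: 0.0313
grasp_force: 40.9
```

Request:
apply_moves(targets=[[20,[2.5,0,0],[0,0,0]],[20,[2.5,0,0],[0,0,0]],[20,[2.5,0,0],[0,0,0]],[20,[2.5,0,0],[0,0,0]],[20,[0,0,0],[0,0,0]]])

```text
clock: 12.47
tool_pos: [0.5507, 0.0326, 0.031]
tool_rot: [-2.41, -2.015, 0.003]
ft_force: [-6.6, -1.8, 5.0]
gripper_width: 0.0309
grasp_force: 41.0
```

Request:
apply_moves(targets=[[20,[2.5,0,0],[0,0,0]],[20,[2.5,0,0],[0,0,0]],[20,[2.5,0,0],[0,0,0]],[20,[2.5,0,0],[0,0,0]],[20,[0,0,0],[0,0,0]]])

```text
clock: 12.88
tool_pos: [0.5524, 0.0424, 0.031]
tool_rot: [-2.41, -2.015, 0.003]
ft_force: [-6.2, -3.0, 4.9]
gripper_width: 0.0311
grasp_force: 41.0
```

Request:
apply_moves(targets=[[20,[2,0,0],[0,0,0]],[20,[2,0,0],[0,0,0]],[20,[2,0,0],[0,0,0]],[20,[0,0,0],[0,0,0]]])

```text
clock: 13.22
tool_pos: [0.5535, 0.0482, 0.0311]
tool_rot: [-2.41, -2.015, 0.003]
ft_force: [-6.8, -3.3, 6.7]
gripper_width: 0.0308
grasp_force: 41.0
```

Request:
apply_moves(targets=[[20,[1,0,0],[0,0,0]],[20,[0,0,0],[0,0,0]],[20,[1,0,0],[0,0,0]],[20,[0,0,0],[0,0,0]]])

```text
clock: 13.55
tool_pos: [0.5538, 0.0499, 0.0311]
tool_rot: [2.41, 2.015, -0.003]
ft_force: [-7.7, -5.7, 5.0]
gripper_width: 0.0313
grasp_force: 41.1
```

Request:
apply_moves(targets=[[20,[1,0,0],[0,0,0]],[20,[0,0,0],[0,0,0]],[20,[0,0,0],[0,0,0]]])

```text
clock: 13.8
tool_pos: [0.554, 0.0509, 0.0311]
tool_rot: [2.41, 2.015, -0.003]
ft_force: [-6.1, -5.9, 6.3]
gripper_width: 0.0312
grasp_force: 41.1
```

Request:
apply_moves(targets=[[20,[1,0,0],[0,0,0]],[20,[0,0,0],[0,0,0]],[20,[0,0,0],[0,0,0]]])

```text
clock: 14.05
tool_pos: [0.5542, 0.0519, 0.0311]
tool_rot: [-2.41, -2.015, 0.003]
ft_force: [-8.6, -4.9, 5.8]
gripper_width: 0.0316
grasp_force: 41.1
```

Request:
apply_moves(targets=[[20,[1,0,0],[0,0,0]],[20,[0,0,0],[0,0,0]],[20,[0,0,0],[0,0,0]]])

```text
clock: 14.3
tool_pos: [0.5543, 0.0528, 0.0311]
tool_rot: [-2.41, -2.015, 0.003]
ft_force: [-7.6, -5.9, 5.9]
gripper_width: 0.031
grasp_force: 41.1
```

Request:
apply_moves(targets=[[20,[1,0,0],[0,0,0]],[20,[0,0,0],[0,0,0]],[20,[0,0,0],[0,0,0]]])

```text
clock: 14.55
tool_pos: [0.5545, 0.0538, 0.031]
tool_rot: [-2.41, -2.015, 0.003]
ft_force: [-8.4, -5.6, 7.4]
gripper_width: 0.0312
grasp_force: 41.1
```

Request:
apply_moves(targets=[[20,[0.7,0,0],[0,0,0]],[20,[0,0,0],[0,0,0]],[20,[0,0,0],[0,0,0]]])

```text
clock: 14.8
tool_pos: [0.5546, 0.0545, 0.0311]
tool_rot: [-2.41, -2.015, 0.003]
ft_force: [-8.2, -5.9, 6.8]
gripper_width: 0.0309
grasp_force: 41.1
```

Request:
apply_moves(targets=[[20,[0.7,0,0],[0,0,0]],[20,[0,0,0],[0,0,0]],[20,[0,0,0],[0,0,0]]])

```text
clock: 15.05
tool_pos: [0.5547, 0.0552, 0.031]
tool_rot: [-2.41, -2.015, 0.003]
ft_force: [-8.1, -6.4, 6.2]
gripper_width: 0.0314
grasp_force: 41.1
```

Request:
apply_moves(targets=[[20,[0.7,0,0],[0,0,0]],[20,[0,0,0],[0,0,0]],[20,[0,0,0],[0,0,0]]])

```text
clock: 15.3
tool_pos: [0.5548, 0.0557, 0.0311]
tool_rot: [2.41, 2.015, -0.004]
ft_force: [-8.2, -8.2, 6.1]
gripper_width: 0.0315
grasp_force: 41.1
```

Request:
apply_moves(targets=[[20,[0.7,0,0],[0,0,0]],[20,[0,0,0],[0,0,0]],[20,[0,0,0],[0,0,0]]])

```text
clock: 15.55
tool_pos: [0.5549, 0.0557, 0.0311]
tool_rot: [2.409, 2.015, -0.005]
ft_force: [-9.1, -13.8, 8.0]
gripper_width: 0.0312
grasp_force: 41.3
```

Request:
apply_moves(targets=[[20,[0.7,0,0],[0,0,0]],[20,[0,0,0],[0,0,0]],[20,[0,0,0],[0,0,0]]])

```text
clock: 15.8
tool_pos: [0.5549, 0.0558, 0.0312]
tool_rot: [2.409, 2.014, -0.007]
ft_force: [-11.2, -19.1, 10.3]
gripper_width: 0.0307
grasp_force: 41.5
```

```bash
python3 go.py .548 .017 .031 -.178
python3 - <<'E'
from rig import r
import cv2
b=r.capture("side")["frame"][190:270,300:400,::-1]
cv2.imwrite("pics/g5.png",cv2.resize(b,(700,560),interpolation=2))
E
```

```text
t 15.8 pos [0.5549 0.0558 0.0312] F [-11.15 -19.06  10.3 ] w 0.0307 g 41.5
shift [-39.4   0.1   0.3] turn z -0.0002 tool z [-0.0023 -0.0042 -1.    ] tool y [ 0.984 -0.177 -0.002] q6 0.24
```

View pics/g5.png

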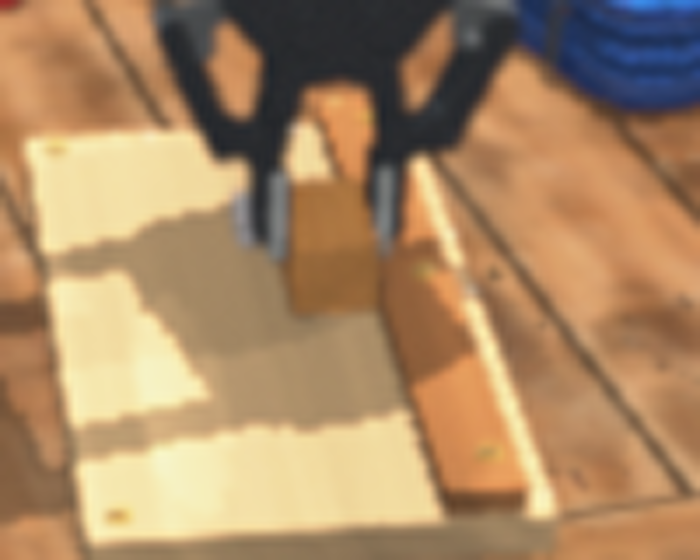

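The stop is met: the offcut at (335,245) covers the stop, it no longer advances along the fence, and the force along it rose from 6 to 19 N. Next is the final slanting push.

Request:
apply_moves(targets=[[20,[-0.3,0.3,0.2],[0,0,0]],[20,[0,0.3,0.3],[0,0,0]],[20,[0,0.2,0.2],[0,0,0]],[20,[0,0,0],[0,0,0]],[20,[0,0,0],[0,0,0]]])

```text
clock: 16.27
tool_pos: [0.555, 0.0557, 0.031]
tool_rot: [-2.41, -2.015, 0.008]
ft_force: [-24.1, -16.3, 23.1]
gripper_width: 0.0313
grasp_force: 43.1
```

Request:
apply_moves(targets=[[20,[0,0,0],[0,0,0]],[20,[0,0,0],[0,0,0]],[20,[0,0,0],[0,0,0]],[20,[0,0,0],[0,0,0]]])

```text
clock: 16.6
tool_pos: [0.555, 0.0557, 0.0311]
tool_rot: [2.41, 2.015, -0.008]
ft_force: [-23.2, -16.2, 22.1]
gripper_width: 0.0311
grasp_force: 43.1
```

```bash
python3 -c "
from rig import r
print(r.job_done())"
```

```text
the job is handed in; nothing more can be done
None
```

I handed the job in with the offcut flat on the board and its end against the stop, still held by a steady slanting push of about 22 N down and 20 N into the fence; the interface gave no verdict.

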